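# Sweep the spilled candies into the candy tray

## Task

Two round red-and-white peppermint candies have spilled on the worktop: with the closed fingertips, gently sweep both across the worktop through the open side of the round yellow candy tray, until they lie fully on the tray's floor. Slide them only, never pick them up or squeeze them, and leave the blue dishwasher tablet, the glass teacup, the orange spatula and the kettle where they are. Finish with the hand clear of everything.

Things in the scene. Friction and masses are not known exactly. Their poses are not given: they have to be found in the camera images.
- tray: Round yellow candy tray, 222 mm wide, stuck to the worktop. Origin: centre of its underside, z up. Upright rim 22 mm high, 6 mm thick, inner radius 105 mm, missing within 55 degrees either side of the tray's own -y: an open side about 170 mm wide, the rim ends 62 mm from the centre in -y. The floor, a disc of 110 mm radius, is level with the worktop (under 1 mm, no step).
- candy_a_center (a point): Centre of the first peppermint candy: a hard round disc, red with a white swirl on top, 34 mm in diameter, 16 mm high; this point is 8 mm above its underside. About 15 g, loose on the worktop, slides easily and can slip off to one side of the fingers while it is pushed.
- candy_b_center (a point): Centre of the second peppermint candy, the same as the first.
- tablet_center (a point): Centre of a loose dishwasher tablet, blue above and white below, 34 x 26 x 15.5 mm (high), about 20 g, lying in line with the candies. Leave it.
- teacup: Loose glass teacup, 80 mm across the rim, 65 mm high, standing beyond the work. Origin at the centre of its underside.
- spatula: Loose orange silicone spatula, 260 mm long, lying flat on the worktop to the right of the candies (-y side), roughly along world x, which is also its own x, handle towards the robot. Origin near the middle of its length, at the underside. Leave it.
- kettle: Steel electric kettle with black lid and handle, lid latched shut, 156 mm across the foot, 210 mm high, handle to its own -y reaching 125 mm from the axis. Origin at the centre of its underside. Leave it.
Mind the look-alikes: they are no part of the job. Leave any green or turquoise look-alike of the part that bears candy_b_center alone.

How it is judged:
At the end, for the whole second after the job is handed in: Both candies lie at rest on the tray's floor: their centres within 95 mm of the tray's centre, seen from above, and lower than 20 mm. The tablet is within 15 mm, and the teacup, spatula and kettle within 20 mm, of where they started (horizontal distance between each of candy_a_center, candy_b_center and tray below 0.095 m and height (world z) of each of candy_a_center, candy_b_center below 0.02 m and linear speed of each of candy_a, candy_b below 0.01 m/s and distance of tablet_center from where it was at the start of the episode below 0.015 m and distance of each of teacup, spatula, kettle from where it was at the start of the episode below 0.02 m); the robot touches nothing.
It fails at once if a candy is lifted off the worktop (its centre rises above 22 mm) (height (world z) of any of candy_a_center, candy_b_center above 0.022 m).
It fails at once if a candy is gripped or pressed hard by the fingers (over 15 N) (contact force between the fingers and candy_a above 15 N or contact force between the fingers and candy_b above 15 N).
It fails at once if the tablet is pushed away by more than 15 mm (distance of tablet_center from where it was at the start of the episode above 0.015 m).
It fails at once if the teacup is shifted or tipped (distance of teacup from where it was at the start of the episode above 0.02 m or angle between teacup's own z axis and vertical above 0.3 rad).
It fails at once if the spatula or the kettle is shifted by more than 20 mm (distance of any of spatula, kettle from where it was at the start of the episode above 0.02 m).
It also fails if it takes over 48 s, if anything falls off the work surface, if the arm or the gripper's body presses on something with over 40 N, if the wrist force passes 120 N, or if a joint passes its speed limit or range.

## Robot

A 6-joint arm with a two-finger parallel gripper is mounted at the origin on the work surface. World frame = base frame: x ahead of the robot, y to its left, z up, the work surface at z = 0. Lengths are in m, angles in rad, forces in N, time in s.
With the tool pointing down it reaches from about 0.375 to 0.9 m from the base axis. Payload 3.1 kg.
Tool frame: the origin (TCP) lies on the centre line of the jaws, within the pads' length; the fingertips stand robot.tcp_to_tips ahead of it and the grasp point (between the pads) lies 3 mm ahead of it (robot.tcp_to_tips is the distance from the TCP to the fingertips, in m); z points along the fingers, y is the line along which they close (so a half turn about z gives the same grasp; the last joint's range is limited). The gripper opens to 87 mm and grips with 3 to 60 N. Pads are 19 mm wide; open, the fingers measure 117 mm over their backs; the gripper's body (75 mm by 190 mm) begins 51 mm behind the grasp point.
Start: joints at [0.931, 0.527, 1.433, -0, 1.181, -0.178], TCP at [0.278, 0.56, 0.245] pointing down, gripper open.
Joint ranges: [-3.08, 3.08], [-0.75, 2.2], [0.22, 2.44], [-1.43, 4.57], [0, 2.65], [-2.85, 2.85]. Speed limits (rad/s): [2.79, 2.79, 3.14, 3.14, 3.14, 3.14].

## Interface

Orientations are given as a unit quaternion [x, y, z, w].
In Python, from rig import robot gives the robot as it stands. The module is installed in compiled form; this text tells all that it offers.
- The arm moves only by the shell command python3 -m jog 'ROWS' [FORCE]. ROWS is JSON, one flat list of numbers, 5 for each row, row after row: the finger opening in m, from 0 to 0.087, then the shift along the tool's x, y, z in m, then the turn about the tool's z in units of 10 degrees (1.0 is 10 degrees). In form: [claw, x, y, z, roll, claw, x, y, z, roll, ...]. A call has 1 to 20 rows; each row shifts and turns the commanded pose from where the row before left it, along the tool's axes as they then stand; what a row does not reach is not made up. A row lasts 1/8 s, in which the tool goes at most 62.5 mm and 10.7 degrees, less where a joint would pass 70% of its speed; a pose out of reach is approached as far as the arm can. A call with a gripper value outside its range is refused whole. The fingers move at their own pace and stop on an object; FORCE is the grip in N (left out, the last holds). Time passes only in rows, so rows that do not move let the fingers close. It gives the time, the measured TCP pose, the force, the opening and the grip force at its end, in the units of the state.
- robot.get_obs(): the state, without advancing time (a new reading comes with each control period).
- robot.camera(name): name is "side" or "top"; returns the picture (384x512x3 uint8, blue, green, red); there is no depth.
- robot.camera_model(name): a dict with "fx", "fy", "cx", "cy" (pixels), "distortion" ([k1, k2, p1, p2, k3] as OpenCV has them; the pictures are not rectified), "R" (3x3) and "t" (3): a world point X has camera coordinates R X + t. Camera axes: x right, y down, z forward; pixel columns grow to the right and rows downward; lengths in m; the calibration is good to about 2 mm. A picture is of the moment at which its call begins. camera_model takes no time and is no camera call.
- robot.hand_in(): hands the job in; it is judged then, once.
Trained networks look in the newest picture that a camera, given by its name, has taken for a name from the list of things; names that differ only in an ending like _2 or _b are one class to them, and where a whole thing is asked for, a point or a joint stands for the part that bears it (a point fixed in the world has none). Each returns a list of dicts, best first, with "conf" (0 to 1); they miss things now and then, are a little off and sometimes report something else, mostly with a low value. They report only what shows in the picture. A call takes as long as a camera call. They do not tell look-alikes from the thing itself.
- robot.look_for(camera, label): "extent" ([centre column, centre row, width, height] in pixels, round what is visible of it).
- robot.outline_of(camera, label): "region" (384x512 bool, what is visible of it) and "extent" ([centre column, centre row, width, height] in pixels, round what is visible of it).
The state is a dict: "time": time; "q": joint angles; "joint_velocities": joint speeds; "joint_torque": joint torques, N m; "position": TCP position; "tool_rot": TCP orientation; "ft_force": force on the tool from outside, world axes, zero at the start; "moment": the same for the moment, N m; "grip_width": finger opening in m; "grip_force": force on a finger pad.
Only numpy, scipy, OpenCV 4.12 (cv2) and the standard library are available. Lean on these libraries where they do the work, as an engineer would, in place of code of your own. Each camera call takes 0.05 s, during which the arm holds its last target. There are 200 camera calls.

## Working session

There is one attempt and no reset: what is moved stays moved. The work goes in short steps, Python scripts to look and compute and a shell command to move; the robot and the scene stay as the last step left them, time stands still between calls to the robot, and variables do not carry over. Pictures are saved under pics/ and viewed, at most 10 in all, crops included, and the job is handed in when it is done.

```bash
mkdir -p pics
cat > h.py <<'E'
import numpy as np, cv2
from rig import robot
def ray(cam,u,v,z):
    m=robot.camera_model(cam);K=np.array([[m['fx'],0,m['cx']],[0,m['fy'],m['cy']],[0,0,1]])
    n=cv2.undistortPoints(np.array([[[u,v]]],float),K,np.array(m['distortion']))[0,0]
    R=np.array(m['R']);t=np.array(m['t']);c=-R.T@t;d=R.T@np.array([n[0],n[1],1])
    return c+d*(z-c[2])/d[2]
def proj(cam,P):
    m=robot.camera_model(cam);K=np.array([[m['fx'],0,m['cx']],[0,m['fy'],m['cy']],[0,0,1]])
    return cv2.projectPoints(np.array(P,float).reshape(-1,3),cv2.Rodrigues(np.array(m['R']))[0],np.array(m['t']),K,np.array(m['distortion']))[0][:,0]
E
python3 - <<'E'
from h import *
o=robot.get_obs();print(o['position'],o['tool_rot'],robot.tcp_to_tips)
for c in('top','side'):
    im=robot.camera(c);cv2.imwrite(f'pics/{c}0.png',cv2.resize(im,(768,576)))
    for l,z in(('tray',.0),('candy_a_center',.016),('tablet_center',.0155),('teacup',.06),('spatula',.01),('kettle',.2)):
        for d in robot.look_for(c,l):
            e=d['extent'];print(c,l,round(d['conf'],2),np.round(e),np.round(ray(c,e[0],e[1],z)[:2],3))
E
```

```text
[0.27750604 0.55927735 0.24359313] [ 2.28371141e-01  9.73573581e-01 -9.70105715e-04 -4.03798195e-04] 0.022
top tray 0.65 [108. 222.  84.  86.] [0.515 0.247]
top candy_a_center 0.67 [227. 175.   9.  12.] [ 0.633 -0.071]
top tablet_center 0.61 [236. 214.  11.  11.] [ 0.529 -0.092]
top teacup 0.7 [217. 104.  31.  35.] [ 0.809 -0.048]
top spatula 0.76 [322. 204.  25. 100.] [ 0.551 -0.317]
top spatula 0.47 [107. 224.  81.  85.] [0.51  0.245]
top kettle 0.93 [404. 162. 100.  69.] [ 0.635 -0.471]
side tray 0.84 [148. 160.  80.  58.] [0.507 0.253]
side tablet_center 0.56 [230. 217.   9.  13.] [ 0.526 -0.095]
side tablet_center 0.5 [291. 151.  25.  33.] [ 0.83  -0.034]
side teacup 0.7 [293. 151.  26.  37.] [ 0.791 -0.071]
side spatula 0.73 [230. 218.  10.  14.] [ 0.525 -0.094]
side spatula 0.67 [309. 269.  76.  84.] [ 0.552 -0.327]
side kettle 0.94 [425. 267. 136. 116.] [ 0.585 -0.513]
```

View pics/top0.png

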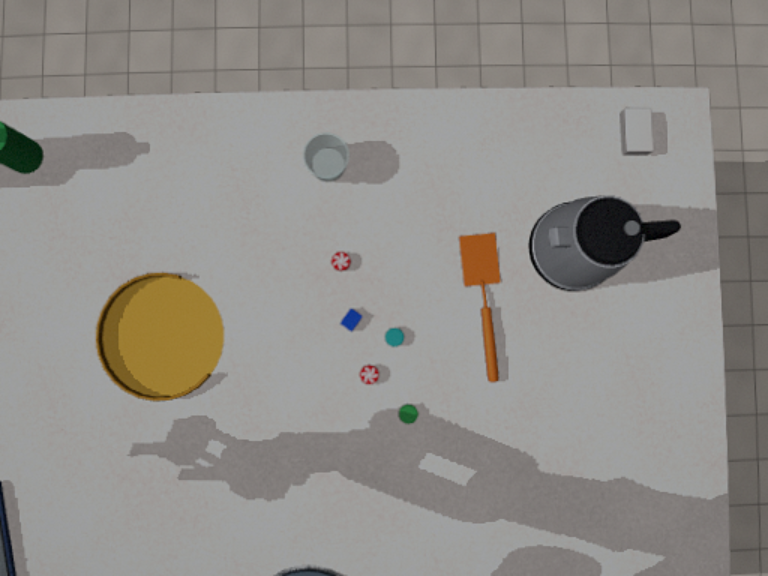

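View pics/side0.png

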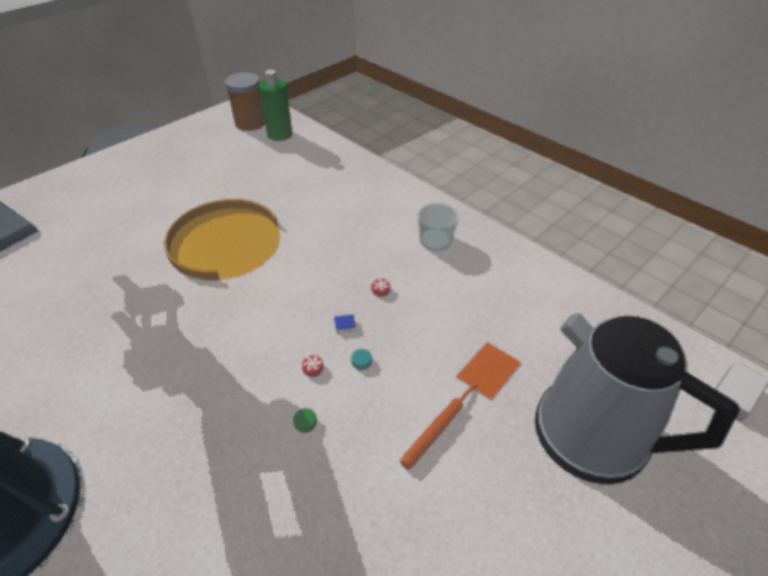

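The top view (768x576) shows red-and-white discs at (341,261) and (369,374). The turquoise disc at (395,337) and the green disc at (408,413) are look-alikes, since only red with white fits the description. The blue tablet is at (351,320), and the tray at (160,337) opens to the right. I'll confirm with a crop and refine the positions.

```bash
cat >> h.py <<'E'
def blobs(cam,kind,z,amin=25):
    im=robot.camera(cam);h=cv2.cvtColor(im,cv2.COLOR_BGR2HSV).astype(int);H,S,V=h[...,0],h[...,1],h[...,2]
    m={'red':((H<4)|(H>168))&(S>110)&(V>50),'blue':(H>105)&(H<130)&(S>140),'teal':(H>80)&(H<100)&(S>120),'green':(H>50)&(H<80)&(S>100)}[kind].astype(np.uint8)
    m=cv2.morphologyEx(m,cv2.MORPH_CLOSE,np.ones((3,3),np.uint8))
    n,_,st,ce=cv2.connectedComponentsWithStats(m)
    return [(st[i,4],np.round(st[i,:2]+st[i,2:4]/2-.5,1),np.round(ray(cam,*(st[i,:2]+st[i,2:4]/2-.5),z)[:2],4)) for i in range(1,n) if st[i,4]>=amin]
E
python3 - <<'E'
from h import *
for c in('top','side'):
    for k in('red','blue','teal','green'):
        for b in blobs(c,k,.010): print(c,k,*b)
im=robot.camera('top')
a=cv2.resize(im[150:290,200:290],None,fx=4,fy=4,interpolation=cv2.INTER_CUBIC);b=cv2.resize(im[170:280,55:160],None,fx=4,fy=4,interpolation=cv2.INTER_CUBIC)
o=np.zeros((560,800,3),np.uint8);o[:a.shape[0],:360]=a;o[:b.shape[0],370:790]=b;cv2.imwrite('pics/crop.png',o)
for d in robot.outline_of('top','tray')[:1]:
    r=d['region'].astype(np.uint8);cs=max(cv2.findContours(r,0,2)[0],key=len)[:,0]
    P=np.array([ray('top',u,v,.0)[:2] for u,v in cs]);print(cv2.minEnclosingCircle(P.astype(np.float32)))
# rim-end pixels (768 frame)
for u,v in((180,275),(210,376)): print(ray('top',u/1.5,v/1.5,.022))
E
```

```text
top red 46 [227.  175.5] [ 0.6308 -0.0702]
top red 62 [245.5 249.5] [ 0.4371 -0.1151]
top blue 105 [234.  212.5] [ 0.5336 -0.0869]
top blue 163 [  4.5 352.5] [0.1759 0.523 ]
top teal 113 [262.5 224.5] [ 0.501  -0.1606]
top green 646 [13.5 97.5] [0.8538 0.5036]
top green 117 [271.5 275.5] [ 0.3686 -0.1813]
side red 29 [253. 192.] [ 0.6324 -0.0703]
side red 42 [208. 246.] [ 0.4329 -0.1204]
side blue 54 [230.  213.5] [ 0.537  -0.0828]
side teal 77 [240.5 238. ] [ 0.5033 -0.1576]
side green 181 [181.  63.] [0.9435 0.6694]
side green 54 [205.5 277.5] [ 0.3757 -0.1807]
((0.5097346305847168, 0.25175780057907104), 0.11489760875701904)
[0.6143611  0.20796039 0.022     ]
[0.43936177 0.15663322 0.022     ]
```

View pics/crop.png

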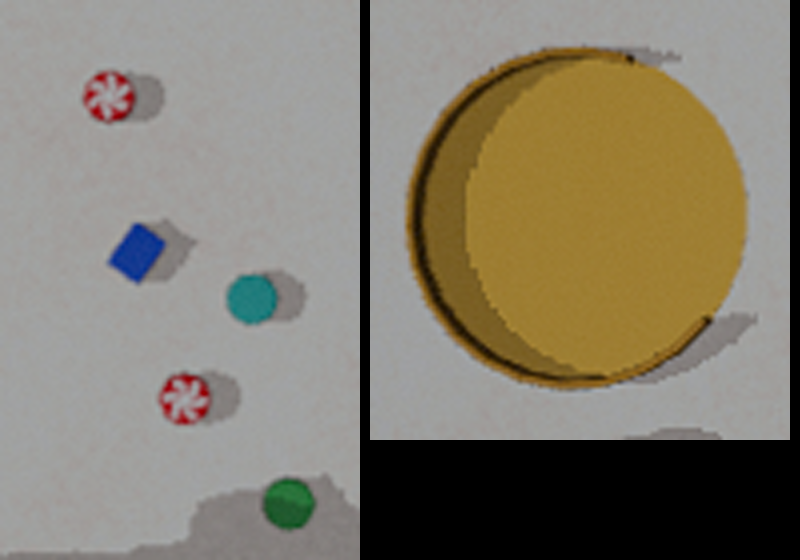

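The crop confirms it: A is the swirl disc at world (0.632,-0.070) and B at (0.435,-0.118), both red and white. The tray centre is about (0.510,0.248), opening toward (0.28,-0.96). I'll turn the tool so that +x is the push direction for A and travel high to behind it.

```bash
python3 -m jog '[0,0,0,0,0.854, 0,0,0,0,0.854, 0,0,0,0,0.854, 0,0,0,0,0.854, 0,0,0,0,0.854, 0,-0.0513,0.0071,0,0, 0,-0.0513,0.0071,0,0, 0,-0.0513,0.0071,0,0, 0,-0.0513,0.0071,0,0, 0,-0.0513,0.0071,0,0, 0,-0.0513,0.0071,0,0, 0,-0.0513,0.0071,0,0, 0,-0.0513,0.0071,0,0, 0,-0.0513,0.0071,0,0, 0,-0.0513,0.0071,0,0, 0,-0.0513,0.0071,0,0, 0,-0.0513,0.0071,0,0, 0,-0.0513,0.0071,0,0, 0,-0.0513,0.0071,0,0, 0,-0.0513,0.0071,0,0]' 5
cat >> h.py <<'E'
def goto(x,y,z):
    from scipy.spatial.transform import Rotation as Ro
    o=robot.get_obs();R=Ro.from_quat(o['tool_rot']);print('t',round(o['time'],2),'pos',np.round(o['position'],4),'xang',round(float(np.degrees(np.arctan2(*R.as_matrix()[[1,0],0]))),1),'delta',np.round(R.inv().apply(np.array([x,y,z])-o['position']),4),'F',np.round(o['ft_force'],1))
E
python3 -c "
from h import *
goto(.652,-.122,.028)"
```

```text
time: 3.7
position: [0.6526, -0.1227, 0.2446]
tool_rot: [0.567, 0.824, 0.0, 0.0]
ft_force: [-0.1, 0.2, 0.5]
grip_width: 0.0004
grip_force: 0.0
t 3.7 pos [ 0.6526 -0.1227  0.2446] xang 110.9 delta [ 0.0008 -0.0004  0.2166] F [-0.1  0.2  0.5]
```

```bash
python3 -m jog '[0,0,0,0.045,0, 0,0,0,0.045,0, 0,0,0,0.045,0, 0,0,0,0.045,0, 0,0,0,0.025,0, 0,0,0,0.01,0, 0,0,0,0,0]'
python3 - <<'E'
from h import *
goto(.652,-.122,.028)
for c in('top','side'):
    for b in blobs(c,'red',.010,10): print(c,*b)
im=robot.camera('top');cv2.imwrite('pics/near.png',cv2.resize(im[130:230,170:310],None,fx=5,fy=5,interpolation=cv2.INTER_CUBIC))
p=robot.get_obs()['position'];print(proj('top',[[p[0],p[1],.006]]),proj('side',[[p[0],p[1],.006]]))
E
```

```text
time: 4.58
position: [0.6519, -0.1211, 0.0294]
tool_rot: [0.567, 0.824, -0.0, -0.0]
ft_force: [0.1, 0.2, -0.0]
grip_width: 0.0007
grip_force: 0.0
t 4.58 pos [ 0.6519 -0.1211  0.0294] xang 110.9 delta [-0.0009 -0.0002  0.0014] F [ 0.1  0.2 -0. ]
top 15 [227. 169.] [ 0.6479 -0.0705]
top 25 [247.5 248. ] [ 0.4409 -0.1204]
side 37 [208.  245.5] [ 0.4338 -0.1193]
[[246.4012703  166.90962897]] [[271.94659395 198.91739621]]
```

View pics/near.png

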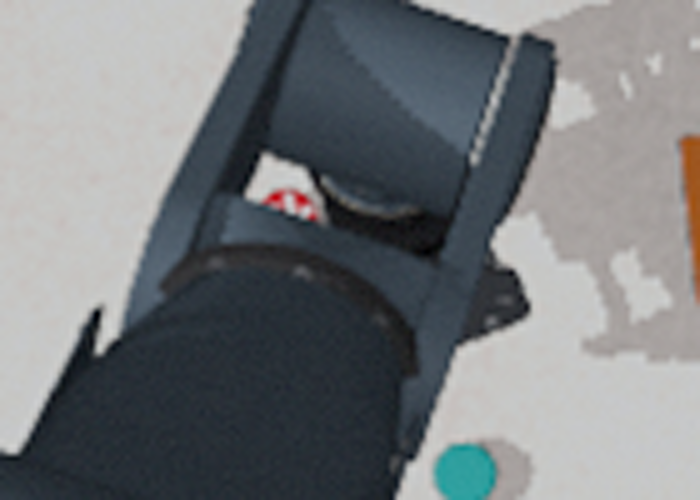

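The arm hides the candy from above, leaving only its edge visible at crop (290,205). The hand is in place behind it, so I start a gentle push.

```bash
python3 -m jog '[0,0.006,0,0.0015,0, 0,0.006,0,0,0, 0,0.006,0,0,0, 0,0.006,0,0,0, 0,0.006,0,0,0, 0,0.006,0,0,0, 0,0.006,0,0,0, 0,0.006,0,0,0, 0,0.006,0,0,0, 0,0.006,0,0,0, 0,0.006,0,0,0, 0,0.006,0,0,0, 0,0.004,0,0,0, 0,0.002,0,0,0]'
cat > chk.py <<'E'
from h import *
for c in('top','side'):
    for b in blobs(c,'red',.010,6): print(c,*b)
    b=blobs(c,'blue',.01,20); print(c,'blue',[x[2] for x in b])
E
python3 chk.py
python3 -c "
from h import *
goto(.535,.225,.028)"
```

```text
time: 6.48
position: [0.6239, -0.0479, 0.028]
tool_rot: [0.567, 0.824, -0.0, -0.0]
ft_force: [-0.5, 0.5, -0.4]
grip_width: 0.0
grip_force: 0.1
top 36 [246.  248.5] [ 0.4396 -0.1165]
top 18 [243.5 252.5] [ 0.4294 -0.1098]
top blue [array([ 0.5298, -0.0856]), array([0.1759, 0.523 ])]
side 38 [208. 246.] [ 0.4329 -0.1204]
side blue [array([ 0.535 , -0.0831])]
t 6.67 pos [ 0.624  -0.0482  0.028 ] xang 110.9 delta [0.287  0.0143 0.    ] F [1.2 0.3 0.1]
```

```bash
python3 -m jog '[0,-0.02,0,0,0, 0,-0.03,0,-0.04,0, 0,-0.02,0,-0.05,0, 0,0,0,-0.05,0,0,0,0,-0.05,0]' >/dev/null
python3 - <<'E'
from h import *
import chk
goto(.624,-.048,.028)
im=np.hstack([robot.camera('top')[:,60:320],robot.camera('side')[:,100:360]]);cv2.imwrite('pics/mid.png',cv2.resize(im,None,fx=1.5,fy=1.5))
E
```

```text
top 27 [210.  180.5] [ 0.6185 -0.0256]
top 36 [246.  248.5] [ 0.4396 -0.1165]
top 18 [243.5 252.5] [ 0.4294 -0.1098]
top blue []
side 21 [235.5 187.5] [ 0.6103 -0.0244]
side 37 [208.  245.5] [ 0.4338 -0.1193]
side blue [array([ 0.535 , -0.0831])]
t 7.5 pos [ 0.6498 -0.1152  0.2195] xang 110.8 delta [ 0.0724 -0.0006  0.1913] F [-0.1 -0.3 -0.3]
```

View pics/mid.png

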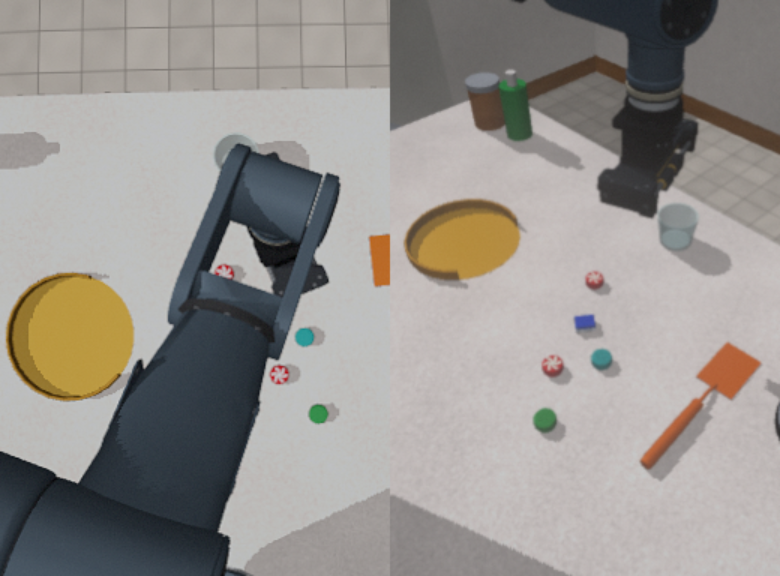

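The candy at A was pushed straight; side view shows it near pixel (235,187), world (0.611,-0.0245), about 4 mm to tool -y. I'll realign toward (0.535,0.255) and push on.

```bash
python3 -m jog '[0,0,0,0,0.57, 0,0.0525,-0.0137,0,0, 0,0,0,0.05,0, 0,0,0,0.05,0, 0,0,0,0.05,0, 0,0,0,0.03,0, 0,0,0,0.0115,0, 0,0,0,0,0]'
python3 -c "
from h import *
goto(.6228,-.068,.028)"
```

```text
time: 8.6
position: [0.6213, -0.0664, 0.0253]
tool_rot: [0.607, 0.794, -0.0, -0.001]
ft_force: [0.2, -0.3, 0.1]
grip_width: 0.0003
grip_force: 0.0
t 8.6 pos [ 0.6213 -0.0664  0.0253] xang 105.2 delta [-0.0019  0.0011 -0.0027] F [ 0.2 -0.3  0.1]
```

```bash
python3 -m jog '[0,0.004,0.001,-0.0025,0, 0,0.006,0,0,0, 0,0.006,0,0,0, 0,0.008,0,0,0, 0,0.008,0,0,0, 0,0.008,0,0,0, 0,0.008,0,0,0, 0,0.008,0,0,0, 0,0.008,0,0,0, 0,0.008,0,0,0, 0,0.008,0,0,0, 0,0.008,0,0,0, 0,0.008,0,0,0, 0,0.008,0,0,0, 0,0.008,0,0,0, 0,0.008,0,0,0, 0,0.008,0,0,0, 0,0.006,0,0,0, 0,0.004,0,0,0, 0,0.002,0,0,0]' 
python3 chk.py
python3 -c "
from h import *
goto(.542,.2295,.028)"
```

```text
time: 11.1
position: [0.5862, 0.069, 0.0291]
tool_rot: [0.607, 0.794, -0.0, 0.0]
ft_force: [0.6, 0.4, -0.2]
grip_width: 0.0006
grip_force: 0.1
top 58 [245.5 249.5] [ 0.4371 -0.1151]
top blue [array([ 0.5336, -0.0869])]
side 11 [199.5 175. ] [0.5715 0.0843]
side 39 [208. 246.] [ 0.4329 -0.1204]
side blue []
t 11.3 pos [0.5863 0.0687 0.0291] xang 105.2 delta [ 0.1668 -0.0007  0.001 ] F [-0.2 -0.5  0.3]
```

```bash
python3 -m jog '[0,-0.02,0,0,0, 0,-0.03,0,-0.05,0, 0,-0.02,0,-0.05,0, 0,0,0,-0.05,0,0,0,0,0,0]' >/dev/null
python3 - <<'E'
from h import *
import chk
goto(.542,.2295,.028)
E
```

```text
top 65 [164.5 196.5] [0.5787 0.0941]
top 58 [245.5 249.5] [ 0.4371 -0.1151]
top blue [array([ 0.5336, -0.0869])]
side 31 [198.5 173.5] [0.5734 0.0912]
side 38 [208.  245.5] [ 0.4338 -0.1193]
side blue [array([ 0.535 , -0.0831])]
t 12.12 pos [0.6035 0.0009 0.1776] xang 105.2 delta [0.2366 0.0009 0.1499] F [ 0.1  0.4 -0.4]
```

On track within 2 mm. I'll continue the same line onto the tray floor.

```bash
python3 -m jog '[0,0.02,-0.001,0.05,0, 0,0.014,0,0.05,0, 0,0,0,0.035,0, 0,0,0,0.0145,0, 0,0.01,0,0,0, 0,0.01,0,0,0, 0,0.01,0,0,0, 0,0.006,0,0,0, 0,0.006,0,0,0, 0,0.008,0,0,0, 0,0.008,0,0,0, 0,0.01,0,0,0, 0,0.01,0,0,0, 0,0.01,0,0,0, 0,0.01,0,0,0, 0,0.01,0,0,0, 0,0.01,0,0,0, 0,0.01,0,0,0, 0,0.01,0,0,0, 0,0.01,0,0,0]'
python3 -c "
from h import *
goto(.542,.2295,.028)"
```

```text
time: 14.62
position: [0.5558, 0.1773, 0.0295]
tool_rot: [0.607, 0.794, -0.0, -0.0]
ft_force: [-0.2, -0.5, -0.5]
grip_width: 0.0007
grip_force: 0.1
t 14.62 pos [0.5558 0.1773 0.0295] xang 105.2 delta [0.054  0.0004 0.0015] F [-0.2 -0.5 -0.5]
```

```bash
python3 -m jog '[0,0.008,0,0.001,0, 0,0.008,0,0,0, 0,0.008,0,0,0, 0,0.008,0,0,0, 0,0.007,0,0,0, 0,0.006,0,0,0, 0,0.004,0,0,0, 0,0.003,0,0,0, 0,0.002,0,0,0, 0,0,0,0,0, 0,-0.02,0,0,0, 0,-0.03,0,-0.05,0, 0,-0.05,0,-0.05,0, 0,-0.06,0,-0.03,0, 0,-0.06,0,0,0, 0,0,0,0,0]'
python3 chk.py
python3 -c "
from h import *
goto(.425,-.168,.13)"
```

```text
time: 16.62
position: [0.5989, 0.0199, 0.1516]
tool_rot: [0.61, 0.792, 0.0, 0.002]
ft_force: [0.5, 0.8, 0.4]
grip_width: 0.0005
grip_force: 0.0
top 11 [102. 211.] [0.5436 0.259 ]
top 15 [101.5 218. ] [0.5253 0.2604]
top 36 [246.  248.5] [ 0.4396 -0.1165]
top 18 [243.5 252.5] [ 0.4294 -0.1098]
top blue [array([ 0.5336, -0.0869])]
side 22 [154. 155.] [0.5292 0.2495]
side 37 [208.  245.5] [ 0.4338 -0.1193]
side blue [array([ 0.535 , -0.0831])]
t 16.82 pos [0.5959 0.0263 0.1502] xang 105.2 delta [-0.1427 -0.2158  0.0204] F [-0.3  0.5  0.9]
```

A lies on the tray floor at about (0.534,0.257), 25 mm from the centre. Next I go behind B.

```bash
python3 -m jog '[0,0,0,0,0.805, 0,0,0,0,0.805, 0,0,0,0,0.805, 0,-0.0434,-0.0272,0,0, 0,-0.0434,-0.0272,0,0, 0,-0.0434,-0.0272,0,0, 0,-0.0434,-0.0272,0,0, 0,-0.0434,-0.0272,0,0, 0,0,0,0,0, 0,0,0,0,0]'
python3 chk.py
python3 -c "
from h import *
goto(.428,-.167,.028)"
```

```text
time: 18.08
position: [0.4291, -0.1662, 0.1507]
tool_rot: [0.76, 0.65, 0.0, -0.0]
ft_force: [-0.1, 0.1, -0.2]
grip_width: 0.0008
grip_force: 0.0
top 11 [102. 211.] [0.5436 0.259 ]
top 49 [104.5 215.5] [0.5317 0.2524]
top 20 [244.5 245.5] [ 0.4475 -0.1127]
top 7 [241.  251.5] [ 0.4321 -0.1034]
top blue [array([ 0.5336, -0.0869]), array([0.1759, 0.523 ])]
side 24 [154. 155.] [0.5292 0.2495]
side 47 [208. 246.] [ 0.4329 -0.1204]
side blue [array([ 0.5352, -0.081 ])]
t 18.27 pos [ 0.4295 -0.166   0.1506] xang 81.2 delta [-0.0012 -0.0014  0.1226] F [-0.6  0.3  0.2]
```

```bash
python3 -m jog '[0,0,-0.001,0.05,0, 0,0,0,0.045,0, 0,0,0,0.02,0, 0,0,0,0.0075,0, 0,0.006,0,0,0, 0,0.006,0,0,0, 0,0.006,0,0,0, 0,0.006,0,0,0, 0,0.006,0,0,0, 0,0.006,0,0,0, 0,0.008,0,0,0, 0,0.008,0,0,0, 0,0.008,0,0,0, 0,0.008,0,0,0, 0,0.008,0,0,0, 0,0.006,0,0,0, 0,0.004,0,0,0, 0,0.002,0,0,0]'
python3 -m jog '[0,-0.02,0,0,0, 0,-0.03,0,-0.05,0, 0,-0.02,0,-0.05,0, 0,0,0,-0.05,0,0,0,0,0,0]' >/dev/null
python3 chk.py
python3 -c "
from h import *
goto(.428,-.167,.028)"
```

```text
time: 20.52
position: [0.4415, -0.0799, 0.0282]
tool_rot: [0.76, 0.65, 0.0, 0.0]
ft_force: [0.6, -1.2, -0.0]
grip_width: 0.0002
grip_force: 0.1
top 11 [102. 211.] [0.5436 0.259 ]
top 49 [104.5 215.5] [0.5317 0.2524]
top 44 [222.5 246. ] [ 0.4472 -0.0556]
top 6 [222. 252.] [ 0.4317 -0.0541]
top blue [array([ 0.5336, -0.0869]), array([0.1759, 0.523 ])]
side 29 [154. 155.] [0.5292 0.2495]
side 45 [194.5 228. ] [ 0.4435 -0.0556]
side blue [array([ 0.535 , -0.0831])]
t 21.35 pos [ 0.4296 -0.1485  0.177 ] xang 81.1 delta [-0.0187  0.0017  0.149 ] F [0.1 0.5 0.3]
```

B tracks straight, at (0.445,-0.054). Continuing.

```bash
python3 -m jog '[0,0.02,0,0.05,0, 0,0.014,0,0.05,0, 0,0,0,0.035,0, 0,0,0,0.014,0, 0,0.01,0,0,0, 0,0.01,0,0,0, 0,0.01,0,0,0, 0,0.006,0,0,0, 0,0.006,0,0,0, 0,0.008,0,0,0, 0,0.008,0,0,0, 0,0.01,0,0,0, 0,0.01,0,0,0, 0,0.01,0,0,0, 0,0.01,0,0,0, 0,0.01,0,0,0, 0,0.01,0,0,0, 0,0.01,0,0,0, 0,0.006,0,0,0, 0,0.003,0,0,0]'
python3 -m jog '[0,-0.02,0,0,0, 0,-0.03,0,-0.05,0, 0,-0.02,0,-0.05,0, 0,0,0,-0.05,0,0,0,0,0,0]' >/dev/null
python3 chk.py
python3 -c "
from h import *
goto(.486,.199,.028)"
```

```text
time: 23.85
position: [0.4572, 0.0201, 0.0292]
tool_rot: [0.76, 0.65, -0.0, 0.0]
ft_force: [-0.6, 0.2, -0.0]
grip_width: 0.0007
grip_force: 0.1
top 11 [102. 211.] [0.5436 0.259 ]
top 49 [104.5 215.5] [0.5317 0.2524]
top blue [array([ 0.5401, -0.0923]), array([0.1759, 0.523 ])]
side 40 [175.5 203.5] [0.4584 0.0437]
side blue [array([ 0.5361, -0.0819])]
t 24.68 pos [ 0.4452 -0.049   0.1781] xang 81.1 delta [0.2513 0.0021 0.1502] F [0.3 1.  0.3]
```

```bash
python3 -m jog '[0,0.02,0,0.05,0, 0,0.014,0,0.05,0, 0,0,0,0.035,0, 0,0,0,0.014,0, 0,0.01,0,0,0, 0,0.01,0,0,0, 0,0.01,0,0,0, 0,0.006,0,0,0, 0,0.006,0,0,0, 0,0.008,0,0,0, 0,0.008,0,0,0, 0,0.01,0.001,0,0, 0,0.01,0.001,0,0, 0,0.01,0,0,0, 0,0.01,0,0,0, 0,0.01,0,0,0, 0,0.01,0,0,0, 0,0.01,0,0,0, 0,0.01,0,0,0, 0,0.01,0,0,0]'
python3 -c "
from h import *
goto(.486,.199,.028)"; python3 chk.py
```

```text
time: 27.18
position: [0.4767, 0.1307, 0.0302]
tool_rot: [0.76, 0.65, -0.0, -0.0]
ft_force: [-0.8, -0.5, 0.2]
grip_width: 0.0002
grip_force: 0.1
t 27.18 pos [0.4767 0.1307 0.0302] xang 81.0 delta [ 0.0689 -0.0014  0.0022] F [-0.8 -0.5  0.2]
top 11 [102. 211.] [0.5436 0.259 ]
top 49 [104.5 215.5] [0.5317 0.2524]
top blue [array([ 0.5337, -0.0856])]
side 13 [154.5 180. ] [0.4693 0.1573]
side blue [array([ 0.535 , -0.0831])]
```

```bash
python3 -m jog '[0,0.01,0,0.001,0, 0,0.01,0,0.001,0, 0,0.008,0,0,0, 0,0.008,0,0,0, 0,0.008,0,0,0, 0,0.008,0,0,0, 0,0.006,0,0,0, 0,0.005,0,0,0, 0,0.003,0,0,0, 0,0.002,0,0,0, 0,0,0,0,0, 0,-0.02,0,0,0, 0,-0.03,0,-0.05,0, 0,-0.05,0,-0.05,0, 0,-0.06,0,-0.05,0, 0,-0.06,0,0,0, 0,-0.06,0,0,0, 0,0,0,0,0]'
python3 - <<'E'
from h import *
import chk
goto(.4,0,.2)
im=np.hstack([robot.camera('top')[:,40:300],robot.camera('side')[:,80:340]]);cv2.imwrite('pics/end.png',cv2.resize(im,None,fx=1.5,fy=1.5))
E
```

```text
time: 29.62
position: [0.4456, -0.0667, 0.1626]
tool_rot: [0.763, 0.647, -0.0, 0.001]
ft_force: [0.2, 0.3, -0.4]
grip_width: 0.0005
grip_force: 0.0
top 11 [102. 211.] [0.5436 0.259 ]
top 49 [104.5 215.5] [0.5317 0.2524]
top 89 [116.  231.5] [0.4895 0.2221]
top blue [array([0.1811, 0.5229])]
side 8 [151.5 154.5] [0.5252 0.2568]
side blue [array([ 0.535 , -0.0831])]
t 29.82 pos [ 0.4456 -0.0611  0.1622] xang 81.1 delta [ 0.0533 -0.0546 -0.0377] F [0.4 0.3 0.4]
```

View pics/end.png

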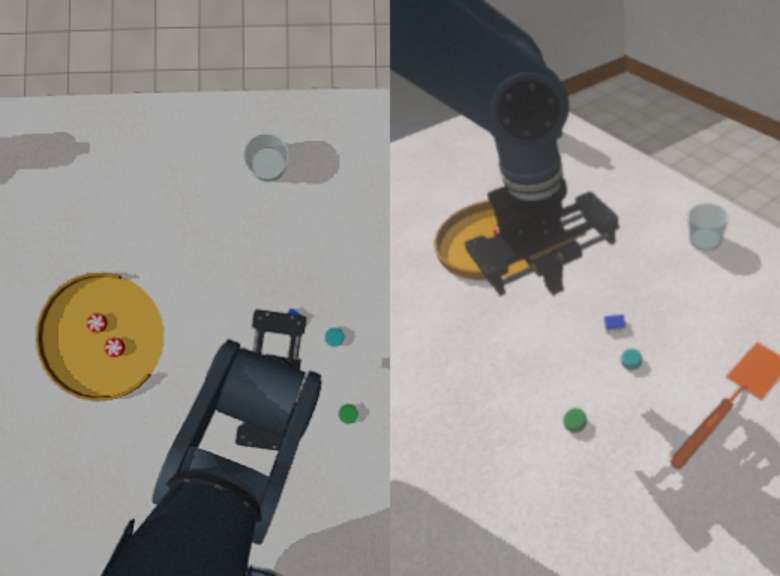

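In the picture both red-and-white candies lie on the tray floor, at crop (96,323) and (114,347). World positions are (0.534,0.256) and (0.490,0.222), both within 35 mm of the tray centre. The tablet, cup and spatula haven't moved, and the hand is about 14 cm up and clear of everything.

```bash
python3 -c "
from rig import robot
print(robot.hand_in())"
```

```text
the job is handed in; nothing more can be done
None
```

I swept both peppermint candies onto the tray floor, each within about 35 mm of its centre, and handed the job in at about 30 s of the 48 s; the tablet, teacup and spatula look unmoved, the kettle was out of the last picture but nothing went near it, and the hand is clear.

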